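Test the lathe's latching stop button

TASK

Test the wood lathe's stop: press the big red mushroom button in until it latches, take your hand off it so that it stays in by itself, then twist its head clockwise with a fingertip until it springs fully back out, and move clear. Do not press the green start button, and leave the loose things on the bench where they are.

Things in the scene. Friction and masses are not known exactly. Their poses are not given: they have to be found in the camera images.
- stop_box: Stop box, fixed to the bench: green case 130 x 130 mm, 90 mm high, with a yellow disc on top and the red mushroom stop button standing upright at its middle. Origin: centre of its underside, z up.
- stop_pad (a point): Centre of the flat top of the red mushroom head's middle hub (26 mm across), on the head's upright axis; goes down and turns with the head. 140 mm above the bench when out, about 132 mm when latched. z up, x towards step_a. The head is 90 mm across; 18 mm below this point lies its flat rim surface, from which two saw-tooth steps rise to hub height, half a turn apart.
- step_a (a point): Middle of the upright white face of one saw-tooth step, 28 mm from the head's axis along +x; the face looks towards +y. It is 18 mm high (9 mm above and below this point) and runs from 13 to 42 mm from the axis; behind it a ramp falls clockwise over 62 degrees. In front of it (anticlockwise) 118 degrees of flat rim are free for a fingertip, which moved clockwise round the axis turns the head.
- step_b (a point): The same on the other step: 28 mm from the axis along -x, its face looks towards -y. Axes as stop_pad's: x and y level and turning with the head, z up.
- stop (a joint): How far the mushroom head is pushed in, m: 0 = out, 0.0105 = hard against its stop. Sprung upwards, about 1 to 4 N on the way in. Pushed past 0.0085 it latches and, let go, rests at about 0.008; turned far enough it springs up by itself to 0 (anything over it stops it from rising, up to 8 mm are needed).
- stop_turn (a joint): How far the mushroom head is turned clockwise seen from above, rad: 0 = at rest, 0.9 = its stop. A light spring (0.03 to 0.06 N m) turns it back to 0 when let go. The latch lets go at about 0.6.
- drive_box: Drive box, fixed to the bench: a like green case 130 x 130 x 90 mm with a readout, a black speed dial and a green start button. Origin: centre of its underside, z up.
- start (a joint): How far the green start button (28 mm across) on the drive box is pushed in, m: 0 = out, 0.006 = fully in.
- wax_tin: Loose round brass-coloured wax tin, 66 mm wide, 42 mm high; a bystander. Origin: centre of its underside, z up.
- live_centre: Loose pointed steel lathe centre standing on its foot, 40 mm wide, 62 mm high; a bystander. Origin: centre of its underside, z up.
- finish: Loose amber bottle with a black cap, 60 mm wide, 130 mm high; a bystander. Origin: centre of its underside, z up.
- sand_block: Loose cork sanding block, 100 x 60 x 35 mm; a bystander. Origin: centre of its underside, z up.
- blank: Loose half-turned pale wooden spindle standing on end, 60 mm wide, 120 mm high; a bystander. Origin: centre of its underside, z up.
- chuck_key: Loose steel T-handled chuck key lying flat, about 115 x 100 mm, 14 mm high; a bystander. Origin: centre of its underside, z up.
Mind the look-alikes: they are no part of the job. What is shaped like the stop_box but blue or purple is not meant.

How it is judged (in metres and radians):
On the way, in this order (a step that is already met when the one before it is completed fails the run):
1. the mushroom button is latched: at least 6.5 mm in with the robot not touching the stop box (value of joint stop above 0.0065 m and contact force between each of the fingers, the arm and stop_box below 0.2 N), for 0.2 s.
2. the head is turned clockwise by more than 0.3 rad while still in (value of joint stop_turn above 0.3 rad and value of joint stop above 0.005 m).
3. the button has sprung back out and turned back (value of joint stop below 0.0015 m and value of joint stop_turn below 0.12 rad), for 0.2 s.
At the end, for the whole second after the job is handed in: The mushroom button is out (within 1.5 mm), its head turned back to rest (within 0.12 rad) (all of step 3); the robot touches nothing.
It fails at once if the green start button is pressed by more than 2 mm (value of joint start above 0.002 m).
It fails at once if one of the loose bystanders is moved or lifted by more than 20 mm (distance of any of wax_tin, live_centre, finish, sand_block, blank, chuck_key from where it was at the start of the episode above 0.02 m).
It also fails if it takes over 42 s, if anything falls off the work surface, if the arm or the gripper's body presses on something with over 40 N, if the wrist force passes 120 N, or if a joint passes its speed limit or range.

ROBOT

A 6-joint arm with a two-finger parallel gripper is mounted at the origin on the work surface. World frame = base frame: x ahead of the robot, y to its left, z up, the work surface at z = 0. Lengths are in mm, angles in rad, forces in N, time in s.
With the tool pointing down it reaches from about 300 to 775 mm from the base axis. Payload 14.6 kg.
Tool frame: the origin (TCP) lies on the centre line of the jaws, within the pads' length; the fingertips stand 11 mm ahead of it and the grasp point (between the pads) lies 8 mm behind it; x points along the fingers, y is the direction in which the jaws open and shut, and the axes are right-handed (so a half turn about x gives the same grasp; the last joint's range is limited). The gripper opens to 94 mm and grips with 3 to 60 N. Pads are 16 mm wide; open, the fingers measure 119 mm over their backs; the gripper's body (75 mm by 177 mm) begins 78 mm behind the grasp point.
Start: joints at [-1.325, 0.3, 1.521, -0, 1.321, -0.067], TCP at [169.241, -523.304, 216.446] pointing down, gripper open.
Joint ranges: [-3.03, 3.03], [-0.79, 2.21], [0.23, 2.52], [-1.04, 4.18], [0, 3.07], [-2.55, 2.55]. Speed limits (rad/s): [2.22, 2.22, 2.57, 3.14, 3.14, 3.14].

INTERFACE

Orientations are given as [roll, pitch, yaw] about the fixed x, y, z axes, in that order (R = Rz(yaw) Ry(pitch) Rx(roll)).
In Python, from cell import manip gives the robot as it stands.
- The arm moves only by the shell command python3 -m handwheel 'ROWS' [OPENING] [FORCE]. ROWS is JSON, a list of rows, each a list of 2 entries, a list of its own where there are three numbers: the shift along the tool's x, y, z in mm, then the turn about the tool's x in rad. In form: [[[x, y, z], spin], ...]. A call has exactly 10 rows; each row shifts and turns the commanded pose from where the row before left it, along the tool's axes as they then stand; what a row does not reach is not made up. A row lasts 1/8 s, in which the tool goes at most 62.5 mm and 10.7 degrees, less where a joint would pass 70% of its speed; a pose out of reach is approached as far as the arm can. A call with a gripper value outside its range is refused whole. OPENING is the closure in counts, from 0 (fully open) to 255 (shut), set as the call begins (- or left out, the last holds). The fingers move at their own pace and stop on an object; FORCE is the grip in N (left out, the last holds). Time passes only in rows, so rows that do not move let the fingers close, or fill a call up. It gives the time, the measured TCP pose, the force and the opening at its end, in the units of the state.
- manip.read_state(): the state, without advancing time (a new reading comes with each control period).
- manip.camera(name): name is "side" or "top" or "wrist"; returns a dict with "pixels" (420x560x3 uint8, red, green, blue), "z_map" (420x560 float32, mm along the optical axis (not along the pixel's ray), 0 where there is no reading), "mtx" (3x3 intrinsics, pixels), "xyz" and "orientation" of the camera in the world. Camera axes: x right, y up, looking along -z (the intrinsics and any distortion apply to the point x, -y, -z); pixel columns grow to the right and rows downward; lengths in mm; the calibration is good to about 2 mm. A picture is of the moment at which its call begins.
- manip.sign_off(): hands the job in, once; it reports no verdict.
Trained networks look in the newest picture that a camera, given by its name, has taken for a name from the list of things; names that differ only in an ending like _2 or _b are one class to them, and where a whole thing is asked for, a point or a joint stands for the part that bears it (a point fixed in the world has none). Each returns a list of dicts, best first, with "confidence" (0 to 1); they miss things now and then, are a little off and sometimes report something else, mostly with a low value. They report only what shows in the picture. A call takes as long as a camera call. They do not tell look-alikes from the thing itself.
- manip.cut_out(target, camera): "region" (420x560 bool, what is visible of it) and "centre" ([column, row] in pixels, amid what is visible of it).
The state is a dict: "clock": time; "joints": joint angles; "qd": joint speeds; "effort": joint torques, N m; "eef_pos": TCP position; "eef_rot": TCP orientation; "wrist_force": force on the tool from outside, world axes, zero at the start; "moment": the same for the moment, N m; "finger_gap": finger opening in mm.
Only numpy, scipy, OpenCV 4.12 (cv2) and the standard library are available. Lean on these libraries where they do the work, as an engineer would, in place of code of your own. Each camera call takes 0.05 s, during which the arm holds its last target. There are 200 camera calls.

## Working session

There is one attempt and no reset: what is moved stays moved. The work goes in short steps, Python scripts to look and compute and a shell command to move; the robot and the scene stay as the last step left them, time stands still between calls to the robot, and variables do not carry over. Pictures are saved under pics/ and viewed, about 8 in all and at most 12, crops included, and the job is handed in when it is done.

```bash
ls; mkdir -p pics
cat > h.py <<'E'
import numpy as np, cv2
from cell import manip
from scipy.spatial.transform import Rotation as R
def cam(n):
    c=manip.camera(n); return c
def rot(o):
    o=np.array(o,float)
    return o if o.shape==(3,3) else R.from_euler('xyz',o).as_matrix()
def world(c):
    z=c['z_map'].astype(float); K=np.array(c['mtx']); v,u=np.mgrid[:420,:560]
    p=np.stack([(u-K[0,2])/K[0,0]*z,-(v-K[1,2])/K[1,1]*z,-z],-1)
    return p@rot(c['orientation']).T+np.array(c['xyz'])
def save(c,n,box=None,s=1):
    im=c['pixels'][:,:,::-1]
    if box: a,b,d,e=box; im=im[b:e,a:d]
    cv2.imwrite('pics/'+n,cv2.resize(im,None,fx=s,fy=s,interpolation=cv2.INTER_CUBIC))
E
python3 - <<'E'
from h import *
cs=[]
for n in ('top','side'):
    c=cam(n); cs.append(c['pixels']); W=world(c)
    print(n,c['xyz'],c['orientation'],{k:np.shape(v) for k,v in c.items()})
    for t in ('stop_box','stop_pad','step_a','drive_box','start','finish','blank','chuck_key','wax_tin','live_centre','sand_block'):
        for d in manip.cut_out(t,n):
            r=d['region']&(c['z_map']>0); print(t,round(d['confidence'],2),np.round(d['centre']),r.sum(),np.round(np.median(W[r],0)), np.round(np.percentile(W[r][:,2],98)))
    save(c,n+'1.png')
print(manip.read_state())
E
```

```text
pics
top [ 407.16078794    8.38848069 1218.51020858] [ 8.71046752e-02  1.56392759e-03 -1.57164828e+00] {'pixels': (420, 560, 3), 'z_map': (420, 560), 'mtx': (3, 3), 'xyz': (3,), 'orientation': (3,)}
stop_box 0.68 [368. 262.] 2229 [ 351. -243.   93.] 141.0
stop_box 0.62 [326. 189.] 2172 [ 559. -135.   93.] 141.0
stop_box 0.58 [201. 283.] 2277 [296. 219.  93.] 142.0
stop_pad 0.68 [332. 187.] 819 [ 564. -140.  124.] 143.0
stop_pad 0.64 [375. 268.] 819 [ 348. -253.  124.] 142.0
stop_pad 0.28 [427. 230.] 558 [ 451. -434.  108.] 124.0
step_a 0.84 [324. 181.] 743 [ 566. -138.  124.] 143.0
step_a 0.81 [197. 286.] 815 [291. 228. 125.] 143.0
step_a 0.75 [373. 263.] 806 [ 348. -252.  124.] 142.0
step_a 0.58 [326. 148.] 394 [ 695. -149.   42.] 47.0
drive_box 0.92 [239. 209.] 2077 [499. 111.  92.] 113.0
start 0.4 [252. 222.] 50 [471.  81. 113.] 117.0
finish 0.6 [138. 223.] 477 [473. 409.  89.] 133.0
finish 0.41 [316. 229.] 146 [ 453. -112.   36.] 60.0
finish 0.39 [331. 185.] 805 [ 564. -140.  124.] 143.0
blank 0.76 [427. 228.] 577 [ 451. -434.  106.] 124.0
chuck_key 0.63 [423. 171.] 252 [ 627. -4
[... 1342 characters left out ...]
sand_block 0.62 [145. 300.] 1078 [605. 421.  33.] 37.0
{'clock': 1.2, 'joints': array([-1.32459452e+00,  2.99883288e-01,  1.52100816e+00, -6.71792040e-06,
        1.32070277e+00, -6.65837267e-02]), 'qd': array([-0.00106923, -0.00098102, -0.0007179 ,  0.00124428,  0.00022693,
       -0.00063531]), 'effort': array([-1.69284540e-03, -5.31667328e+01, -3.52920234e+01,  7.07610813e-02,
        2.12013500e-02, -3.49609604e-05]), 'eef_pos': array([ 169.24135635, -523.29932604,  216.45129592]), 'eef_rot': array([-0.30273316,  1.57078963, -3.13153861]), 'wrist_force': array([0.39081618, 0.0556266 , 0.99821608]), 'moment': array([ 0.06694003,  0.02424977, -0.02480697]), 'finger_gap': 94.01929250094996}
```

View top.

View pics/top1.png

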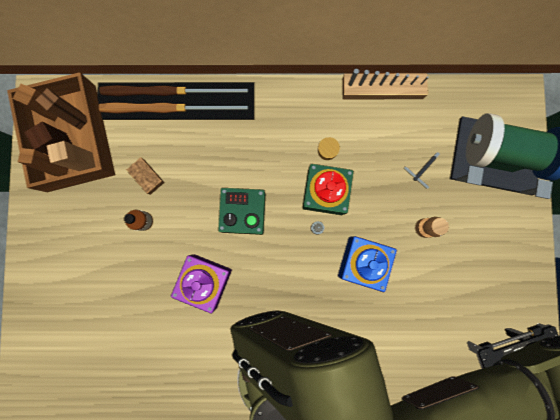

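Three look-alikes: red button in green case (330,188), blue (373,264), purple (200,285). Only the one at (330,188) matches the red/green description; confirming with a crop and measuring its axis and steps.

Run:
```python
from h import *
for n,bx in (('top',(290,150,370,225)),('side',(245,150,325,225))):
    c=cam(n); W=world(c); save(c,n+'2.png',bx,7)
    p=c['pixels'].astype(int); red=(p[...,0]>100)&(p[...,1]<90)&(p[...,2]<90)
    r=(c['z_map']>0)&(np.hypot(W[...,0]-561,W[...,1]+136)<62)&(W[...,2]>112)
    P=W[r]; print(n,r.sum())
    (x,y),rad=cv2.minEnclosingCircle(P[:,:2].astype(np.float32)); print('circle',x,y,rad)
    if n=='top': X,Y=x,y
    az=np.degrees(np.arctan2(P[:,1]-Y,P[:,0]-X)); ra=np.hypot(P[:,0]-X,P[:,1]-Y)
    hub=P[ra<11]; print('hub z',np.median(hub[:,2]))
    for a in range(-180,180,10):
        m=(az>=a)&(az<a+10)&(ra>18)&(ra<40)
        if m.any(): print(a,m.sum(),round(np.median(P[m][:,2]),1),end=' | ')
    print()
    w=(p.min(-1)>150)&(np.hypot(W[...,0]-X,W[...,1]-Y)<44)&(W[...,2]>112)
    for v,u in np.argwhere(w): q=W[v,u]-[X,Y,0]; print((u,v),np.round(q),p[v,u],round(np.degrees(np.arctan2(q[1],q[0]))))
```

```text
top 788
circle 565.8331909179688 -141.9263458251953 45.002952575683594
hub z 140.5124212208052
-180 16 122.6 | -170 12 122.7 | -160 15 123.5 | -150 15 122.1 | -140 14 122.8 | -130 14 123.1 | -120 14 122.0 | -110 15 121.9 | -100 10 122.5 | -90 13 123.8 | -80 14 122.4 | -70 16 125.8 | -60 13 132.0 | -50 13 133.9 | -40 14 136.6 | -30 13 138.0 | -20 15 139.0 | -10 19 124.8 | 0 11 122.6 | 10 16 124.0 | 20 13 123.0 | 30 16 123.1 | 40 13 124.0 | 50 15 122.4 | 60 13 123.2 | 70 15 122.8 | 80 15 122.8 | 90 12 122.0 | 100 13 124.5 | 110 14 126.7 | 120 15 131.0 | 130 14 134.5 | 140 14 136.1 | 150 16 136.6 | 160 16 140.3 | 170 6 125.2 | 
(np.int64(321), np.int64(178)) [ 24.  24. 120.] [236 202 207] 45
(np.int64(322), np.int64(178)) [ 23.  22. 123.] [236 253 255] 43
(np.int64(323), np.int64(178)) [ 24.  18. 120.] [236 255 255] 37
(np.int64(324), np.int64(178)) [ 23.  16. 125.] [235 192 195] 35
(np.int64(321), np.int64(179)) [ 21.  24. 123.] [236 234 238] 50
(np.int64(322), np.int64(179)) [ 20.  22. 125.] [238 255 255] 47
(np.int64(323), np.int64(179)) [ 20.  19. 126.] [237 255 255] 43
(np.int64(32
[... 2803 characters left out ...]
70)) [-13. -26. 122.] [211 191 188] -117
(np.int64(296), np.int64(170)) [-14. -31. 119.] [209 156 154] -114
(np.int64(295), np.int64(171)) [-14. -25. 119.] [205 182 179] -120
(np.int64(296), np.int64(171)) [-20. -23. 123.] [208 198 195] -131
(np.int64(297), np.int64(171)) [-23. -23. 124.] [210 154 153] -135
(np.int64(296), np.int64(172)) [-18. -26. 116.] [192 159 156] -124
(np.int64(277), np.int64(173)) [ 23.  21. 122.] [213 194 191] 42
(np.int64(278), np.int64(173)) [ 19.  20. 123.] [210 192 189] 47
(np.int64(277), np.int64(174)) [ 19.  25. 122.] [207 179 176] 53
(np.int64(278), np.int64(174)) [ 18.  21. 120.] [204 195 192] 49
(np.int64(278), np.int64(175)) [ 16.  24. 119.] [193 164 160] 56
```

View pics/top2.png

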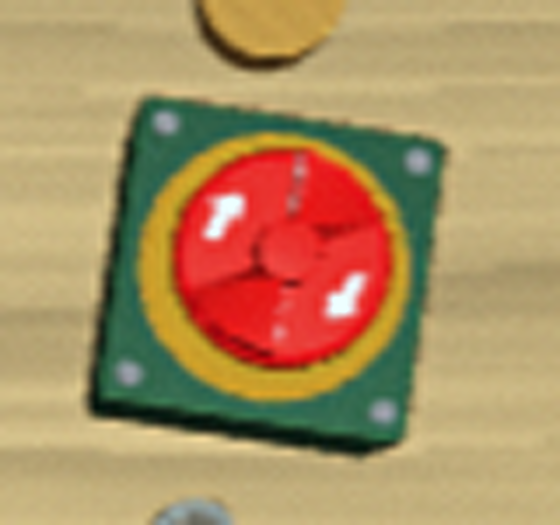

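View pics/side2.png

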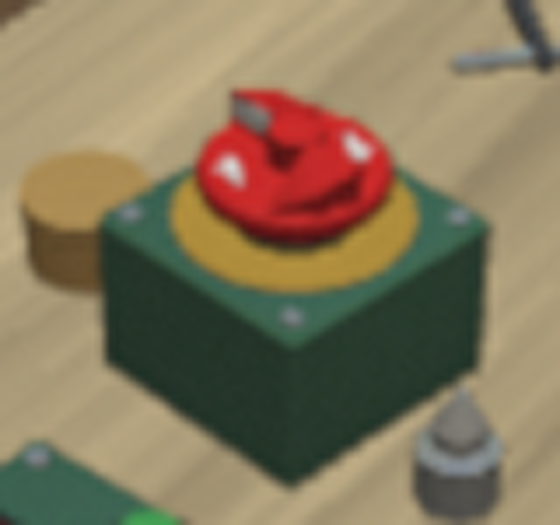

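The crops confirm the target: a red head with white arrows, on a yellow disc in a green case. The axis is at about (564,-140.5), and the step faces sit at azimuths of about -7° and 173°. Next I work out the moves in tool axes.

```bash
cat >> h.py <<'E'
AX=np.array([564,-140.5]); 
def goto(xyz, ydir=None):
    s=manip.read_state(); M=rot(s['eef_rot']); 
    print('t',s['clock'],'pos',np.round(s['eef_pos'],1),'q',np.round(s['joints'],2),'F',np.round(s['wrist_force'],1),'gap',round(s['finger_gap'],1))
    print('tool shift',np.round(M.T@(np.array(xyz)-s['eef_pos']),1)); print(np.round(M,3),'y az',np.degrees(np.arctan2(M[1,1],M[0,1])))
E
python3 -c "
from h import *
goto([564,-140.5,165])"
```

```text
t 1.3 pos [ 169.2 -523.3  216.4] q [-1.32  0.3   1.52  0.    1.32 -0.07] F [-0.8 -0.5  0.5] gap 93.7
tool shift [  51.4 -242.7 -493.4]
[[-0.     0.308 -0.951]
 [ 0.    -0.951 -0.308]
 [-1.    -0.    -0.   ]] y az -72.07702996619572
```

```bash
python3 -m handwheel '[[[0,-24.3,-49.3],0],[[0,-24.3,-49.3],0],[[0,-24.3,-49.3],0],[[0,-24.3,-49.3],0],[[0,-24.3,-49.3],0],[[0,-24.3,-49.3],0],[[0,-24.3,-49.3],0],[[0,-24.3,-49.3],0],[[0,-24.3,-49.3],0],[[0,-24.3,-49.3],0]]' 255 20
python3 -m handwheel '[[[0,0,0],0.1],[[0,0,0],0.1],[[0,0,0],0.1],[[0,0,0],0.1],[[0,0,0],0.036],[[0,0,0],0],[[0,0,0],0],[[0,0,0],0],[[0,0,0],0],[[0,0,0],0]]'
python3 - <<'E'
from h import *
goto([564,-140.5,165])
c=cam('wrist'); save(c,'w1.png'); W=world(c)
r=(c['z_map']>0)&(np.hypot(W[...,0]-564,W[...,1]+140)<62)&(W[...,2]>112)&(W[...,2]<145); P=W[r]
print(r.sum(), cv2.minEnclosingCircle(P[:,:2].astype(np.float32)) if r.any() else 0)
E
```

```text
clock: 2.55
eef_pos: [564.7, -138.9, 216.6]
eef_rot: [2.253, 1.57, -0.575]
wrist_force: [-0.3, -0.9, 0.6]
finger_gap: 0.8
clock: 3.8
eef_pos: [563.5, -140.4, 216.4]
eef_rot: [-2.045, 1.571, 0.973]
wrist_force: [-0.3, -0.3, -0.1]
finger_gap: 0.4
t 3.8 pos [ 563.5 -140.4  216.4] q [-0.31  0.37  1.43  0.    1.34  1.39] F [-0.3 -0.3 -0.1] gap 0.4
tool shift [51.4  0.1 -0.5]
[[ 0.    -0.123 -0.992]
 [ 0.    -0.992  0.123]
 [-1.    -0.    -0.   ]] y az -97.04826573403273
6218 ((567.28662109375, -142.7577667236328), 44.74027633666992)
```

View pics/w1.png

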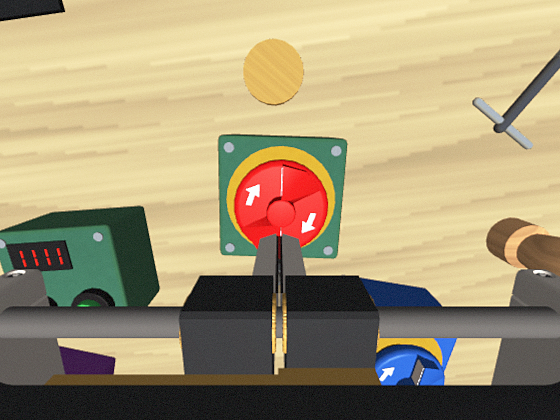

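The wrist view shows the red head (hub at 281,212) with the fingers closed just above it. Its step faces are at (282,180) and behind the fingers. Now pressing.

```bash
python3 -m handwheel '[[[15,0.6,-1.6],0],[[20,0,0],0],[[20,0,0],0],[[8,0,0],0],[[4,0,0],0],[[4,0,0],0],[[2.4,0,0],0],[[1.2,0,0],0],[[0.6,0,0],0],[[0,0,0],0]]'
python3 -c "
from h import *
goto([565,-141.2,170])"
```

```text
clock: 5.1
eef_pos: [565.2, -141.3, 141.4]
eef_rot: [2.956, 1.57, -0.308]
wrist_force: [0.1, 0.6, 1.9]
finger_gap: 0.4
t 5.1 pos [ 565.2 -141.3  141.4] q [-0.31  0.44  1.51 -0.    1.19  1.39] F [0.1 0.6 1.9] gap 0.4
tool shift [-28.6  -0.    0.2]
[[ 0.    -0.123 -0.992]
 [-0.    -0.992  0.123]
 [-1.     0.    -0.   ]] y az -97.0609502169739
```

```bash
python3 -m handwheel '[[[0.7,0,0],0],[[0,0,0],0],[[0,0,0],0],[[-5,0,0],0],[[-15,0,0],0],[[-20,0,0],0],[[-20,0,0],0],[[-15,0,0],0],[[0,0,0],0],[[0,0,0],0]]'
python3 - <<'E'
from h import *
for n in('top','side','wrist'):
    c=cam(n); W=world(c); save(c,n+'3.png')
    d=np.hypot(W[...,0]-565,W[...,1]+141.3); r=(c['z_map']>0)&(W[...,2]<145)&(W[...,2]>100)
    P=W[r&(d>16)&(d<42)]; h=W[r&(d<10)]
    print(n,len(P),len(h),'hub z',np.median(h[:,2]) if len(h) else None)
    az=np.degrees(np.arctan2(P[:,1]+141.3,P[:,0]-565))
    m=((az>10)&(az<90))|(az<-100)&(az>-165); print('rim',np.median(P[m][:,2]))
    if n=='wrist':
        Q=W[r&(d<55)&(W[...,2]>104)]; print(cv2.minEnclosingCircle(Q[:,:2].astype(np.float32)))
        for a in range(-12,0): 
            k=(az>=a)&(az<a+1); print(a,k.sum(),np.round(np.median(P[k][:,2]),1) if k.any() else '')
goto([565,-141.3,141])
E
```

```text
clock: 6.35
eef_pos: [564.8, -141.1, 214.8]
eef_rot: [-0.232, 1.57, 2.786]
wrist_force: [-0.5, -0.5, 0.4]
finger_gap: 0.6
top 5 0 hub z None
rim 114.12504294746145
side 318 23 hub z 130.59692351180786
rim 113.24672292222351
wrist 4292 372 hub z 131.359632747255
rim 113.35413072242429
((567.39208984375, -142.51495361328125), 44.83737564086914)
-12 16 131.0
-11 20 129.4
-10 18 122.1
-9 14 113.3
-8 17 113.1
-7 17 113.4
-6 14 113.6
-5 13 113.2
-4 18 113.1
-3 16 113.5
-2 13 113.2
-1 15 113.3
t 6.5 pos [ 564.8 -141.1  214.8] q [-0.31  0.37  1.43 -0.    1.34  1.39] F [ 0.2 -0.2  0.8] gap 0.6
tool shift [73.8  0.2 -0.3]
[[-0.001 -0.123 -0.992]
 [ 0.    -0.992  0.123]
 [-1.    -0.     0.001]] y az -97.05741028123965
```

Latched and hands-off: the rim dropped from 122 to 113.5 mm. Next I place the fingertip in front of step_a, with the tip 3 mm above where the rim will be once it is out.

```bash
python3 -m handwheel '[[[0,-17.5,-29.3],0],[[0,0,0],0],[[20,0,0],0],[[25,0,0],0],[[20,0,0],0],[[8,0,0],0],[[5.8,0,0],0],[[0,0,0],0],[[0,0,0],0],[[0,0,0],0]]'
python3 - <<'E'
from h import *
goto([565,-141.3,141])
c=cam('side'); save(c,'side4.png',(245,140,325,205),8)
c=cam('wrist'); save(c,'w4.png',(200,130,360,260),4)
E
```

```text
clock: 7.75
eef_pos: [596.4, -127.5, 137.2]
eef_rot: [3.019, 1.57, -0.246]
wrist_force: [1.0, 0.4, 0.5]
finger_gap: 0.4
t 7.75 pos [ 596.4 -127.5  137.2] q [-0.27  0.5   1.43  0.    1.21  1.42] F [1.  0.4 0.5] gap 0.4
tool shift [-3.8 17.6 29.5]
[[ 0.001 -0.123 -0.992]
 [-0.    -0.992  0.123]
 [-1.     0.    -0.001]] y az -97.05870092406846
```

View pics/side4.png

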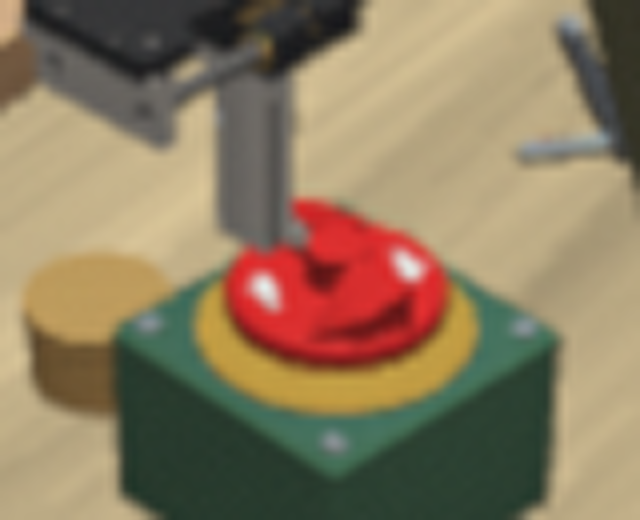

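View pics/w4.png

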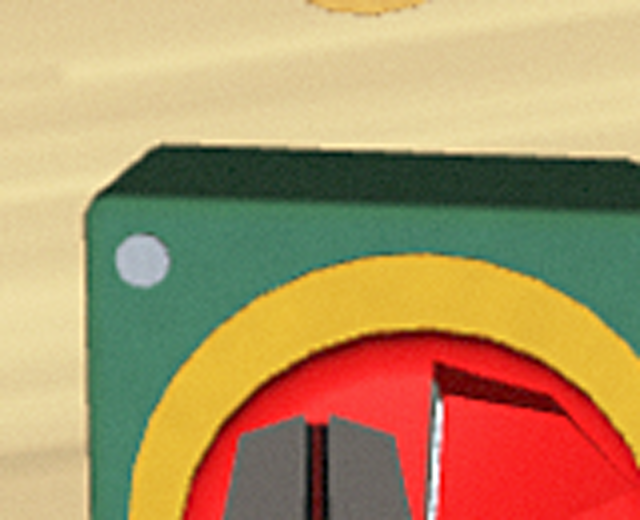

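The fingertip stands parallel to the white face (crop 440,430) with about 5 mm of gap, over flat rim. Now twisting.

```bash
python3 -m handwheel '[[[0.6,4.5,0],0],[[0,2.86,-1.11],0.1],[[0,2.86,-1.11],0.1],[[0,2.86,-1.11],0.1],[[0,2.86,-1.11],0.1],[[0,2.86,-1.11],0.1],[[0,2.86,-1.11],0.1],[[0,2.86,-1.11],0.1],[[0,0,0],0],[[0,0,0],0]]'
python3 - <<'E'
from h import *
goto([565,-141.3,141])
for n in('side','wrist'):
    c=cam(n); W=world(c); save(c,n+'5.png',(245,140,325,205) if n=='side' else None,8 if n=='side' else 1)
    d=np.hypot(W[...,0]-565,W[...,1]+141.3); r=(c['z_map']>0)&(W[...,2]<145)&(W[...,2]>100)&(d<42)&(d>16)
    az=np.degrees(np.arctan2(W[...,1]+141.3,W[...,0]-565))
    for a in range(-180,180,20):
        m=r&(az>=a)&(az<a+20); print(a,m.sum(),np.round(np.median(W[m][:,2]),1) if m.any() else '',end='|')
    print()
E
```

```text
clock: 9.1
eef_pos: [594.8, -153.0, 136.3]
eef_rot: [-2.618, 1.57, -0.297]
wrist_force: [2.1, 0.4, 1.1]
finger_gap: 0.4
t 9.1 pos [ 594.8 -153.   136.3] q [-0.31  0.51  1.42  0.    1.21  2.08] F [2.1 0.4 1.1] gap 0.4
tool shift [-4.7 13.8 28.9]
[[ 0.001 -0.732 -0.681]
 [-0.    -0.681  0.732]
 [-1.    -0.    -0.001]] y az -137.03997783421258
-180 19 114.7|-160 15 114.4|-140 16 114.3|-120 15 113.9|-100 19 119.8|-80 13 126.6|-60 10 129.2|-40 12 130.0|-20 32 127.4|0 18 115.5|20 17 113.6|40 15 113.9|60 12 113.5|80 20 117.6|100 26 122.4|120 35 126.2|140 15 114.4|160 17 113.2|
-180 0 |-160 0 |-140 260 113.6|-120 474 113.6|-100 321 119.8|-80 509 125.7|-60 418 129.4|-40 402 128.5|-20 69 113.6|0 169 113.7|20 192 113.6|40 0 |60 0 |80 0 |100 0 |120 0 |140 0 |160 0 |
```

View pics/wrist5.png

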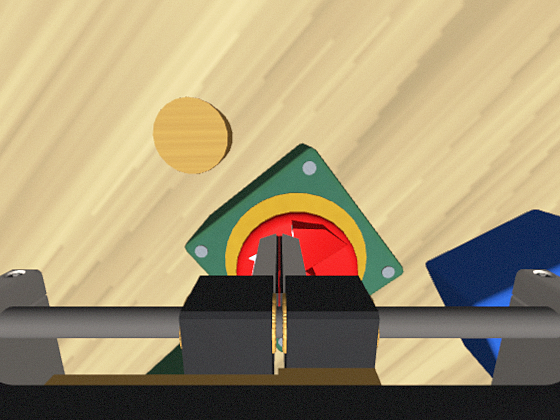

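The head is turned but still latched (rim at 113.6 mm), with the finger on the step. Continuing by 0.2 rad.

```bash
python3 -m handwheel '[[[0,2.86,-1.11],0.1],[[0,2.86,-1.11],0.1],[[0,0,0],0],[[0,0,0],0],[[0,0,0],0],[[0,0,0],0],[[0,0,0],0],[[0,0,0],0],[[0,0,0],0],[[0,0,0],0]]'
python3 - <<'E'
from h import *
goto([566,-141.8,141])
for n in('side','wrist'):
    c=cam(n); W=world(c); save(c,n+'6.png',(245,140,325,205) if n=='side' else None,8 if n=='side' else 1)
    d=np.hypot(W[...,0]-565,W[...,1]+141.3); r=(c['z_map']>0)&(W[...,2]<145)&(W[...,2]>100)&(d<42)&(d>16)
    az=np.degrees(np.arctan2(W[...,1]+141.3,W[...,0]-565))
    for a in range(-180,180,20):
        m=r&(az>=a)&(az<a+20); print(a,m.sum(),np.round(np.median(W[m][:,2]),1) if m.any() else '',end='|')
    print()
E
```

```text
clock: 10.45
eef_pos: [591.7, -158.3, 136.2]
eef_rot: [-0.905, 1.571, 1.214]
wrist_force: [1.5, -0.9, 2.8]
finger_gap: 0.2
t 10.45 pos [ 591.7 -158.3  136.2] q [-0.32  0.51  1.42  0.    1.21  2.27] F [ 1.5 -0.9  2.8] gap 0.2
tool shift [-4.8 13.3 27.4]
[[ 0.    -0.854 -0.521]
 [ 0.    -0.521  0.854]
 [-1.    -0.     0.   ]] y az -148.62480730044024
-180 13 114.1|-160 15 112.6|-140 16 113.1|-120 24 118.1|-100 16 123.6|-80 15 128.5|-60 8 133.5|-40 18 127.8|-20 25 131.4|0 17 113.1|20 12 114.4|40 15 114.3|60 14 113.5|80 24 120.0|100 28 124.6|120 24 116.8|140 18 113.6|160 19 113.7|
-180 0 |-160 74 113.3|-140 468 113.5|-120 359 113.9|-100 461 123.2|-80 521 127.9|-60 380 130.5|-40 220 114.5|-20 116 113.5|0 207 113.7|20 75 113.5|40 0 |60 0 |80 0 |100 0 |120 0 |140 0 |160 0 |
```

```bash
cat >> h.py <<'E'
def turn(n='side',nm=None):
    c=cam(n); W=world(c); C=[563.5,-139.8] if n=='side' else [567,-142.5]
    if nm: save(c,nm)
    d=np.hypot(W[...,0]-C[0],W[...,1]-C[1]); r=(c['z_map']>0)&(W[...,2]<145)&(W[...,2]>100)&(d<41)&(d>17)
    az=np.degrees(np.arctan2(W[...,1]-C[1],W[...,0]-C[0]))
    for a in list(range(90,180,6))+list(range(-80,0,6)):
        m=r&(az>=a)&(az<a+6); print(a,m.sum(),np.round(np.median(W[m][:,2]),1) if m.any() else '',end='|')
    m=r&((az<-150)|(az>20)&(az<60)); print('rim',np.median(W[m][:,2]))
E
python3 -c "
from h import *
turn();turn('wrist','w7.png')"
python3 -m handwheel '[[[0,2.86,-1.11],0.1],[[0,0,0],0],[[0,0,0],0],[[0,0,0],0],[[0,0,0],0],[[0,0,0],0],[[0,0,0],0],[[0,0,0],0],[[0,0,0],0],[[0,0,0],0]]'
python3 -c "
from h import *
turn();turn('wrist','w8.png'); goto([566,-141.8,141])"
```

```text
90 5 117.3|96 7 122.2|102 10 125.9|108 9 120.7|114 10 120.7|120 6 127.7|126 13 118.7|132 8 112.2|138 6 112.7|144 7 111.5|150 6 112.2|156 5 112.1|162 6 113.5|168 6 111.8|174 5 112.4|-80 6 126.9|-74 5 129.7|-68 4 129.0|-62 4 130.4|-56 4 135.7|-50 4 136.1|-44 1 125.4|-38 7 134.4|-32 5 131.0|-26 7 130.7|-20 15 130.6|-14 4 123.6|-8 6 113.7|-2 4 114.0|rim 113.55915279316872
90 0 |96 0 |102 0 |108 0 |114 0 |120 0 |126 0 |132 0 |138 0 |144 0 |150 0 |156 0 |162 0 |168 0 |174 0 |-80 151 127.1|-74 176 128.0|-68 149 129.1|-62 91 130.4|-56 128 131.5|-50 140 114.9|-44 131 125.7|-38 153 130.0|-32 65 113.8|-26 34 113.5|-20 25 113.4|-14 35 113.4|-8 53 113.5|-2 64 113.6|rim 113.44231932393593
clock: 11.9
eef_pos: [589.8, -160.7, 136.1]
eef_rot: [-0.728, 1.571, 1.291]
wrist_force: [1.6, -0.9, 3.1]
finger_gap: 0.2
90 7 123.7|96 8 125.8|102 10 121.7|108 12 121.2|114 8 125.8|120 7 124.2|126 7 111.6|132 7 112.1|138 6 111.6|144 5 111.8|150 7 113.2|156 3 113.2|162 4 113.6|168 6 112.7|174 6 115.4|-80 5 126.6|-74 4 128.3|-68 11 133.3|-62 0 |-56 4 135.1|-50 5 136.1|-44 1 124.0|-38 6 138.3|-32 8 128.0|-26 10 132.8|-20 7 114.4|-14 5 114.1|-8 2 115.3|-2 6 113.7|rim 113.99552335042779
90 0 |96 0 |102 0 |108 0 |114 0 |120 0 |126 0 |132 0 |138 0 |144 0 |150 0 |156 0 |162 0 |168 0 |174 0 |-80 168 128.0|-74 152 129.0|-68 90 130.2|-62 121 131.1|-56 139 126.1|-50 137 126.3|-44 149 129.6|-38 66 114.1|-32 35 113.6|-26 28 113.4|-20 38 113.7|-14 51 113.5|-8 60 113.6|-2 65 113.7|rim 113.5106089271729
t 12.0 pos [ 589.8 -160.7  136.2] q [-0.33  0.51  1.42  0.    1.21  2.37] F [2.3 0.2 3.3] gap 0.4
tool shift [-4.8 13.3 27.4]
[[ 0.    -0.901 -0.433]
 [-0.    -0.433  0.901]
 [-1.    -0.    -0.   ]] y az -154.35511616880387
```

The head is turned about 0.84 rad, past release, but it is still down with about 3 N upward on the tool. Finger friction is probably holding the step face, so I'll raise the finger gently and let the head come up with it.

```bash
python3 -m handwheel '[[[-1,0,0],0],[[-1,0,0],0],[[-2,0,0],0],[[-2,0,0],0],[[-2,0,0],0],[[-1,0,0],0],[[0,0,0],0],[[0,0,0],0],[[0,0,0],0],[[0,0,0],0]]'
python3 -c "
from h import *
turn();turn('wrist','w9.png'); goto([566,-141.8,141])"
```

```text
clock: 13.25
eef_pos: [589.7, -160.6, 145.1]
eef_rot: [0.486, 1.571, 2.504]
wrist_force: [1.7, 1.7, 1.2]
finger_gap: 0.8
90 6 131.1|96 9 129.1|102 11 132.5|108 17 122.0|114 10 127.6|120 6 127.5|126 9 119.1|132 6 121.2|138 5 120.8|144 7 120.8|150 5 122.7|156 4 122.6|162 6 120.9|168 6 121.5|174 3 122.9|-80 3 135.1|-74 5 137.9|-68 4 141.3|-62 1 136.0|-56 3 141.1|-50 3 140.2|-44 5 136.0|-38 2 132.1|-32 6 137.5|-26 1 120.0|-20 6 131.3|-14 4 121.2|-8 3 122.0|-2 7 121.5|rim 120.75079019877
90 0 |96 0 |102 0 |108 0 |114 0 |120 0 |126 0 |132 0 |138 0 |144 0 |150 0 |156 0 |162 0 |168 0 |174 0 |-80 167 135.6|-74 154 136.4|-68 84 137.4|-62 78 138.7|-56 105 121.4|-50 105 121.6|-44 109 122.1|-38 55 121.6|-32 39 121.1|-26 29 120.9|-20 41 121.2|-14 49 121.1|-8 59 121.0|-2 67 121.5|rim 121.18352725631563
t 13.35 pos [ 589.7 -160.6  145.1] q [-0.33  0.5   1.42  0.    1.23  2.37] F [1.1 1.3 0.4] gap 0.3
tool shift [ 4.1 13.3 27.3]
[[-0.    -0.901 -0.433]
 [ 0.    -0.433  0.901]
 [-1.     0.     0.   ]] y az -154.35192106926303
```

View pics/w9.png

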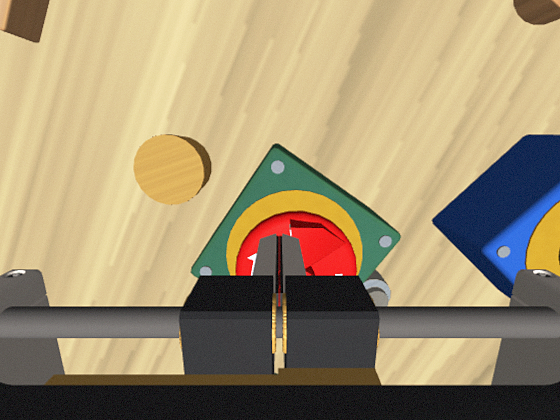

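The head is up (rim back at about 121–122 mm), still held turned by the finger. Backing off, lifting clear and checking.

```bash
python3 -m handwheel '[[[0,-4,0],0],[[-4,-4,0],0],[[-10,0,0],0],[[-20,0,0],0],[[-30,0,0],0],[[-30,20,0],-0.1],[[-20,30,0],-0.1],[[0,30,0],-0.1],[[0,0,0],0],[[0,0,0],0]]'
python3 - <<'E'
from h import *
turn();turn('top'); c=cam('side'); save(c,'s10.png',(215,130,395,260),4); goto([566,-141.8,141])
for t in ('wax_tin','live_centre','blank','finish','chuck_key','sand_block'):
    for n in ('side',):
        W=world(c)
        for d in manip.cut_out(t,n)[:1]: print(t,round(d['confidence'],2),np.round(np.median(W[d['region']&(c['z_map']>0)],0)))
E
```

```text
clock: 14.6
eef_pos: [529.8, -199.4, 259.4]
eef_rot: [-2.562, 1.571, -0.246]
wrist_force: [-0.3, 0.5, -0.2]
finger_gap: 0.3
90 4 122.0|96 5 121.4|102 5 120.6|108 8 120.5|114 7 123.4|120 9 124.5|126 12 126.5|132 13 127.5|138 9 131.3|144 14 130.1|150 10 131.0|156 12 130.9|162 11 136.3|168 12 136.4|174 2 121.1|-80 1 121.3|-74 2 120.8|-68 2 126.0|-62 1 129.8|-56 1 131.0|-50 2 133.0|-44 2 133.6|-38 4 134.0|-32 2 137.2|-26 3 137.0|-20 7 135.6|-14 18 131.6|-8 6 125.3|-2 8 121.3|rim 121.36178590270492
90 12 122.5|96 9 124.0|102 10 121.1|108 8 124.3|114 8 127.0|120 9 129.6|126 11 132.1|132 9 135.3|138 11 135.6|144 9 136.8|150 11 137.3|156 9 138.0|162 11 141.0|168 4 139.4|174 9 124.0|-80 9 122.9|-74 10 124.5|-68 10 127.0|-62 9 129.1|-56 8 129.6|-50 8 132.1|-44 9 132.8|-38 9 137.3|-32 6 136.9|-26 6 138.4|-20 7 138.0|-14 8 139.5|-8 12 126.2|-2 10 123.1|rim 122.59387070578146
t 14.75 pos [ 529.9 -199.1  258.9] q [-0.42  0.31  1.41  0.    1.42  1.97] F [-0.3 -0.4 -0.2] gap 0.5
tool shift [117.9 -65.5  17.5]
[[-0.    -0.733 -0.68 ]
 [ 0.    -0.68   0.733]
 [-1.     0.     0.   ]] y az -137.1669570318893
wax_tin 0.67 [ 693. -131.   39.]
live_centre 0.59 [ 447. -105.   28.]
finish 0.8 [459. 433.  79.]
sand_block 0.92 [605. 422.  33.]
```

View pics/s10.png

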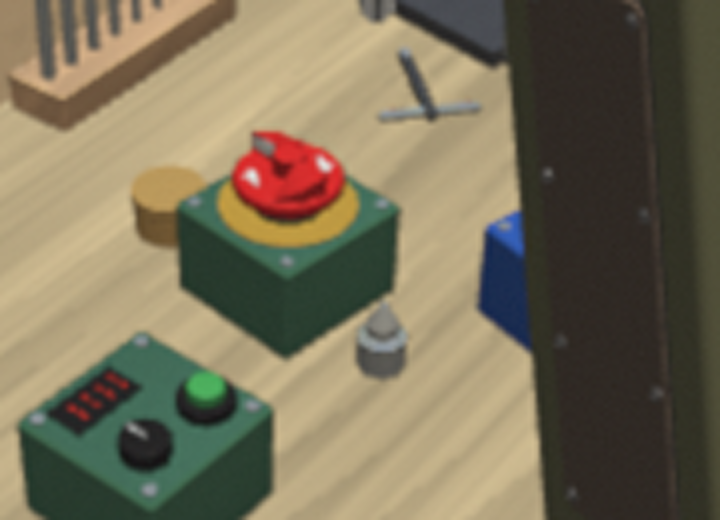

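The head is out (rim at 121.4/122.6 mm, as at the start), with the steps back at -8°/172° and the arm clear.

```bash
python3 -m handwheel '[[[0,0,0],0],[[0,0,0],0],[[0,0,0],0],[[0,0,0],0],[[0,0,0],0],[[0,0,0],0],[[0,0,0],0],[[0,0,0],0],[[0,0,0],0],[[0,0,0],0]]'; python3 -c "
from cell import manip; print(manip.sign_off())"
```

```text
clock: 16.3
eef_pos: [529.4, -199.6, 259.1]
eef_rot: [0.13, 1.571, 2.448]
wrist_force: [0.3, 0.2, -0.4]
finger_gap: 0.3
the job is handed in; nothing more can be done
None
```

I pressed the red button until it latched and took the hand off. I then twisted the head clockwise with the closed fingertips until it was released, backed off, and handed the job in at about 16 s of the 42 s allowed.

- **Latch:** with the hand off, the rim sat at about 113.5 mm, against 122 mm when out.
- **Twist:** I turned the head about 0.84 rad, past the 0.6 rad at which the latch lets go. It stayed down at first with about 3 N upward on the tool, most likely fingertip friction on the step. Raising the finger 9 mm let it come up.
- **Final check:** the rim is back at 121.4 mm (side camera) and 122.6 mm (top camera), and the steps are back at their starting angle. The arm is clear, with wrist force near zero.
- **Bystanders:** the tin, lathe centre, bottle and sanding block are within about 3 mm of where they were. My last check did not find the spindle or the chuck key. The key shows in the last picture, and the arm hides the spindle there, but I never moved near either.
- **Start button:** I never went near it.

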